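# Press down the case's edge strip, then hold the sprung lid half open

## Task

A new rubber strip has been stuck along the front of the instrument case's lid: take the spring-footed press tool, set its foot on the left end of the strip and run it along to the right end with steady light pressure (foot sunk about half-way on its spring, never to its stop). Then stand the tool upright on the worktop clear of the case and let go of it; raise the sprung lid by its bar handle to 45 degrees and finish while still holding it there, so that the edge can be inspected. Leave the other things where they stand.

Things in the scene. Friction and masses are not known exactly. Their poses are not given: they have to be found in the camera images.
- case: stainless instrument case fixed to the worktop, 180 x 240 mm and 82 mm high to the lid's underside, with a flat steel lid 6 mm thick. Origin: centre of its underside, on the worktop; x points from its front (towards the robot) to the hinge at its back, y along its front to the left, z up
- lid (a joint): opening angle of the lid in rad about the hinge along the case's back edge: 0 shut, growing as the front edge rises, stop at 1.7. A spring and its weight shut it (about 2.5 to 3.5 N at the bar); it does not stay open by itself
- hinge (a point): point on the lid's hinge axis, half-way along; 90 mm behind the case's origin, 82 mm above the worktop. Its y axis is the hinge axis
- bar (a point): middle of the lid's bar handle: dark round bar, 10 mm thick, 110 mm long, along the lid's front edge (its y axis), on an 8 mm arm at each end. Lid shut: 128 mm above the worktop, 40 mm above the lid's top, 20 mm ahead of its front edge; from the hinge axis 204 mm to the front and 46 mm up, and turns with the lid. Free all round: fingers can close on it from above, one in front, one behind
- strip_mid (a point): middle of the top face of the black rubber strip on the lid's top: 26 mm wide, 200 mm long, 3 mm thick, its centre line 36 mm behind the lid's front edge; the top face is 91 mm above the worktop when the lid is shut. y runs along the strip to the left, x across it to the back
- strip_left (a point): left end of the strip (at +y of the case), centre of its width, top face
- strip_right (a point): right end of the strip (at -y of the case), centre of its width, top face
- tool_grip (a point): press tool, centre of its ribbed square handle, 80 mm above the sole. It stands upright on the worktop, left or right in front of the case: grey handle 26 x 26 mm, from 36 to 110 mm above the sole, steel button on top to 116 mm; below it a steel stem and a white slippery foot, 36 (x) by 44 mm (y), 9 mm thick. x, y square to the handle's faces, z up; about 0.11 kg
- foot_sole (a point): centre of the sole of the press tool's foot (underside)
- foot (a joint): how far the foot is pushed up into the tool on its spring, m: 0 fully out, 0.02 at its stop; the spring pushes 1.5 N at 0, 4 N at 0.010 and 6.5 N at the stop
- press_tool: the whole press tool; origin at the centre of the sole when the foot is fully out, z up along the handle
- gallipot: bystander: steel cup, 63 mm across, 38 mm high, standing on the side of the case where the tool is not; origin under its centre
- vial: bystander: small capped brown vial, 25 mm across, 49 mm high, in front of the case; origin under its centre
- tape_roll: bystander: roll of tape lying flat, 58 mm across, 12 mm high, to the right of the case; origin under its centre
- gauze_pack: bystander: flat pouch 60 x 88 x 9 mm to the right of the case; origin under its centre

How it is judged:
On the way, in this order (a step that is already met when the one before it is completed fails the run):
1. the foot presses (sunk at least 3 mm, 1 N, within 15 mm of the centre line) on the left end of the strip (y of foot_sole in the frame of strip_mid between 0.06 and 0.12 m and x of foot_sole in the frame of strip_mid between -0.015 and 0.015 m and value of joint foot above 0.003 m and contact force between press_tool and case above 1 N and value of joint lid below 0.05 rad), for 0.1 s.
2. the foot presses (sunk at least 3 mm, 1 N, within 15 mm of the centre line) left of the strip's middle (y of foot_sole in the frame of strip_mid between 0.025 and 0.055 m and x of foot_sole in the frame of strip_mid between -0.015 and 0.015 m and value of joint foot above 0.003 m and contact force between press_tool and case above 1 N and value of joint lid below 0.05 rad), for 0.1 s.
3. the foot presses (sunk at least 3 mm, 1 N, within 15 mm of the centre line) on the strip's middle (y of foot_sole in the frame of strip_mid between -0.015 and 0.015 m and x of foot_sole in the frame of strip_mid between -0.015 and 0.015 m and value of joint foot above 0.003 m and contact force between press_tool and case above 1 N and value of joint lid below 0.05 rad), for 0.1 s.
4. the foot presses (sunk at least 3 mm, 1 N, within 15 mm of the centre line) right of the strip's middle (y of foot_sole in the frame of strip_mid between -0.055 and -0.025 m and x of foot_sole in the frame of strip_mid between -0.015 and 0.015 m and value of joint foot above 0.003 m and contact force between press_tool and case above 1 N and value of joint lid below 0.05 rad), for 0.1 s.
5. the foot presses (sunk at least 3 mm, 1 N, within 15 mm of the centre line) on the right end of the strip (y of foot_sole in the frame of strip_mid between -0.12 and -0.06 m and x of foot_sole in the frame of strip_mid between -0.015 and 0.015 m and value of joint foot above 0.003 m and contact force between press_tool and case above 1 N and value of joint lid below 0.05 rad), for 0.1 s.
6. the tool stands upright on the worktop, let go, with the lid still shut (contact force between the fingers and press_tool below 0.05 N and height (world z) of press_tool below 0.01 m and angle between press_tool's own z axis and vertical below 0.15 rad and contact force between press_tool and case below 0.05 N and value of joint lid below 0.1 rad), for 0.2 s.
At the end, for the whole second after the job is handed in: The lid is at rest between 0.685 and 0.885 rad (45 degrees, give or take 5.7), held by the robot's fingers and by nothing else; the press tool stands upright (within 0.15 rad) and at rest on the worktop, let go and not touching the case (value of joint lid between 0.685 and 0.885 rad and velocity of joint lid between -0.05 and 0.05 rad/s and contact force between the fingers and case above 0.5 N and contact force between each of press_tool, gallipot, vial and case below 0.05 N and contact force between the fingers and press_tool below 0.05 N and height (world z) of press_tool between -0.01 and 0.01 m and angle between press_tool's own z axis and vertical below 0.15 rad and linear speed of press_tool below 0.02 m/s); the arm keeps its last pose, push and grip.
It fails at once if the tool's foot is driven to its stop on the case (sunk beyond 19 mm) (value of joint foot above 0.019 m and contact force between press_tool and case above 0.5 N).
It fails at once if a bystander is shifted by more than 30 mm (distance of any of gallipot, vial, tape_roll, gauze_pack from where it was at the start of the episode above 0.03 m).
It also fails if it takes over 72 s, if anything falls off the work surface, if the arm or the gripper's body presses on something with over 40 N, if the wrist force passes 120 N, or if a joint passes its speed limit or range.

## Robot

A 7-joint arm with a two-finger parallel gripper is mounted at the origin on a cart in front of the work surface, level with it; the furniture and walls round the work are solid. World frame = base frame: x ahead of the robot, y to its left, z up, the work surface at z = 0. Lengths are in m, angles in rad, forces in N, time in s.
With the tool pointing down it reaches from about 0.425 to 0.875 m from the base axis. Payload 9.9 kg.
Tool frame: the origin (TCP) lies at the very end of the fingers, on their centre line; the grasp point (between the pads) lies 19 mm behind it; y points along the fingers, z is the direction in which the jaws open and shut, and the axes are right-handed (so a half turn about y gives the same grasp; the last joint's range is limited). The gripper opens to 85 mm and grips with 20 to 120 N. Pads are 22 mm wide; open, the fingers measure 114 mm over their backs; the gripper's body (76 mm by 85 mm) begins 54 mm behind the grasp point. The pads swing forward as they close: fully open they stand 13 mm farther back than shut.
Start: joints at [-1.206, 0.576, 0.025, 1.437, -0.015, 1.129, -0.057], TCP at [0.293, 0.608, 0.231] pointing down, gripper open.
Joint ranges: [-2.76, 2.76], [-0.34, 2.15], [-1.52, 1.57], [0.19, 2.46], [-1.09, 4.23], [0.17, 1.99], [-2.82, 2.82]. Speed limits (rad/s): [2.22, 2.22, 3.01, 3.01, 3.14, 3.14, 3.14].

## Interface

Orientations are given as a 3x3 rotation matrix whose columns are the frame's x, y, z axes.
In Python, from station import ctrl, cams gives the robot as it stands.
- The arm moves only by the shell command python3 -m pendant 'ROWS' [FORCE]. ROWS is JSON, a list of rows, each a list of 3 entries, a list of its own where there are three numbers: the shift along the tool's x, y, z in m, then the turn, a rotation vector about the tool's x, y, z in degrees, then the opening, from -1 (shut) to 1 (fully open). In form: [[[x, y, z], [rx, ry, rz], hand], ...]. A call has 1 to 5 rows; each row is the pose to reach, as a shift and turn from the pose commanded when the call began, along the tool's axes at that moment; what a row does not reach only later rows make up. A row lasts 1/12 s, in which the tool goes at most 41.7 mm and 7.16 degrees, less where a joint would pass 70% of its speed; a pose out of reach is approached as far as the arm can. A call with a gripper value outside its range is refused whole. The fingers move at their own pace and stop on an object; FORCE is the grip in N (left out, the last holds). Time passes only in rows, so rows that repeat a pose let the fingers close. It gives the time, the measured TCP pose, the force and the opening at its end, in the units of the state.
- ctrl.sense(): the state, without advancing time (a new reading comes with each control period).
- cams.get_image(name): name is "scene" or "top" or "wrist"; returns the picture (400x640x3 uint8, red, green, blue); there is no depth.
- cams.camera_model(name): a dict with "intrinsics" (3x3 intrinsics, pixels), "pose" (4x4, takes a point from camera to world coordinates). Camera axes: x right, y up, looking along -z (the intrinsics and any distortion apply to the point x, -y, -z); pixel columns grow to the right and rows downward; lengths in m; the calibration is good to about 2 mm. A picture is of the moment at which its call begins: read the wrist's pose just before it. camera_model takes no time and is no camera call; for the wrist camera it gives the pose at the moment of the call.
- ctrl.close_job(): hands the job in, once; it reports no verdict.
The state is a dict: "time_s": time; "q": joint angles; "qvel": joint speeds; "joint_torque": joint torques, N m; "ee_pos": TCP position; "tcp_rot": TCP orientation; "ft_force": force on the tool from outside, world axes, zero at the start; "ft_torque": the same for the moment, N m; "opening": finger opening in m.
Only numpy, scipy, OpenCV 4.12 (cv2) and the standard library are available. Lean on these libraries where they do the work, as an engineer would, in place of code of your own. Each camera call takes 0.05 s, during which the arm holds its last target. There are 200 camera calls.

## Working session

There is one attempt and no reset: what is moved stays moved. The work goes in short steps, Python scripts to look and compute and a shell command to move; the robot and the scene stay as the last step left them, time stands still between calls to the robot, and variables do not carry over. Pictures are saved under pics/ and viewed, about 8 in all and at most 12, crops included, and the job is handed in when it is done.

```bash
ls; mkdir -p pics; python3 - <<'E'
from station import ctrl,cams
import cv2,numpy as np
s=ctrl.sense();print(s)
for n in("scene","top"):
    m=cams.camera_model(n);print(n,np.round(m["intrinsics"],1).tolist(),np.round(m["pose"],4).tolist(),[k for k in m])
    cv2.imwrite(f"pics/{n}0.png",cams.get_image(n)[:,:,::-1])
E
```

```text
pics
{'time_s': 0.0, 'q': array([-1.20580526,  0.57650883,  0.02479745,  1.43791431, -0.01501425,
        1.12900817, -0.05649547]), 'qvel': array([-3.19139491e-04, -9.82359369e-04, -1.49215261e-04,  2.89924808e-06,
       -1.05354447e-03,  3.95947544e-04,  6.99268215e-04]), 'joint_torque': array([-3.56133580e-05, -7.65720534e+01,  2.25089259e+00, -2.85984904e+01,
        1.54788850e-02,  1.23892256e-02, -1.37782700e-05]), 'ee_pos': array([0.29263363, 0.60775793, 0.23045503]), 'tcp_rot': array([[ 9.01003351e-01, -6.74888524e-04,  4.33811603e-01],
       [-4.33812125e-01, -1.51157215e-03,  9.01002084e-01],
       [ 4.76615710e-05, -9.99998630e-01, -1.65470640e-03]]), 'ft_force': array([ 0.07919354, -1.02587157,  0.25237653]), 'ft_torque': array([-0.03282928,  0.01193139,  0.01077551]), 'opening': 0.08548393227866724}
scene [[468.6, 0.0, 319.3], [0.0, 468.6, 196.9], [0.0, 0.0, 1.0]] [[-0.9878, -0.1196, 0.0996, 0.6582], [0.1552, -0.8066, 0.5703, 0.5993], [0.0121, 0.5788, 0.8154, 1.0341], [0.0, 0.0, 0.0, 1.0]] ['intrinsics', 'pose']
top [[455.1, 0.0, 330.5], [0.0, 455.1, 207.5], [0.0, 0.0, 1.0]] [[0.017, 0.9934, -0.113, 0.4186], [-0.9998, 0.0173, 0.0019, -0.0321], [0.0038, 0.113, 0.9936, 1.2178], [0.0, 0.0, 0.0, 1.0]] ['intrinsics', 'pose']
```

View pics/top0.png

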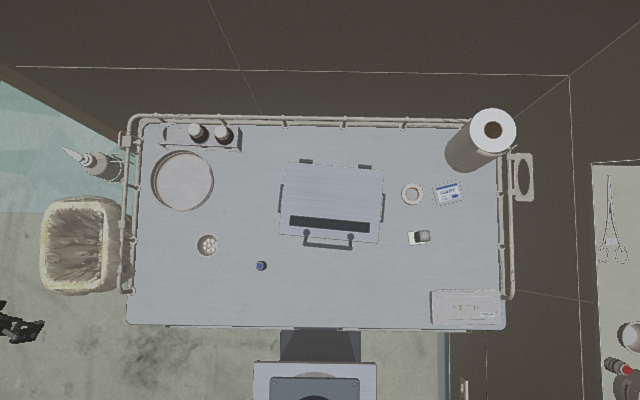

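View pics/scene0.png

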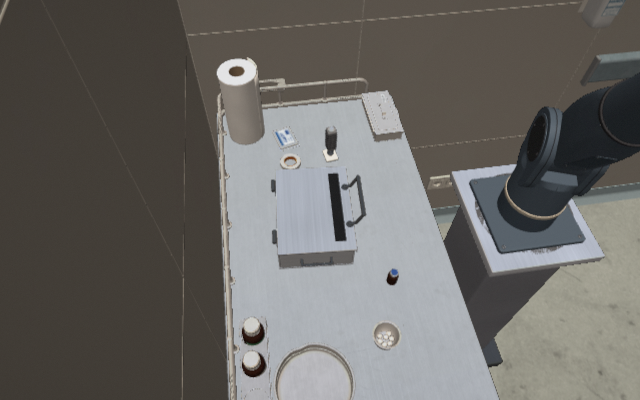

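The top view shows the case with its black strip around (330,225), the bar handle around (328,244), the press tool to the right at (420,237), the gallipot at (207,245), the vial at (261,265), the tape at (412,194) and the gauze at (448,192). The scene view agrees: tool at (331,145), strip from (335,175) to (339,240).

```bash
cat > h.py <<'E'
from station import ctrl,cams
import cv2,numpy as np
def ray(n,uv,m=None):
    m=m or cams.camera_model(n);K=m["intrinsics"];P=np.array(m["pose"])
    p=np.linalg.inv(K)@[uv[0],uv[1],1.];d=P[:3,:3]@(p*[1,-1,-1]);return P[:3,3],d
def onz(n,uv,z,m=None):
    o,d=ray(n,uv,m);return o+d*(z-o[2])/d[2]
def meet(rs):
    A=0;b=0
    for o,d in rs:
        d=d/np.linalg.norm(d);M=np.eye(3)-np.outer(d,d);A=A+M;b=b+M@o
    return np.linalg.solve(A,b)
def blob(mask,x0,y0,x1,y1):
    m=np.zeros(mask.shape,np.uint8);m[y0:y1,x0:x1]=mask[y0:y1,x0:x1]
    cs,_=cv2.findContours(m,cv2.RETR_EXTERNAL,cv2.CHAIN_APPROX_NONE)
    return max(cs,key=cv2.contourArea)
E
python3 - <<'E'
from h import *
for n,bx in(("top",(284,208,376,238)),("scene",(322,165,350,250))):
    im=cv2.imread(f"pics/{n}0.png");g=im.max(2)
    c=blob((g<70).astype(np.uint8)*255,*bx);r=cv2.minAreaRect(c);B=cv2.boxPoints(r)
    W=np.array([onz(n,p,.091) for p in B]);print(n,r,W.round(4).tolist(),W.mean(0).round(4),np.linalg.norm(np.diff(W,axis=0),axis=1).round(3))
t=cv2.imread("pics/top0.png");s=cv2.imread("pics/scene0.png")
a=cv2.resize(t[220:255,395:445],None,fx=8,fy=8,interpolation=0)
b=cv2.resize(s[115:170,310:350],None,fx=8,fy=8,interpolation=0)
o=np.zeros((440,730,3),np.uint8);o[:280,:400]=a;o[:440,405:725]=b
cv2.imwrite("pics/crop1.png",o)
E
```

```text
top ((329.2696533203125, 223.66854858398438), (78.5019302368164, 9.149078369140625), 5.440331935882568) [[0.5025, 0.0662, 0.091], [0.5253, 0.0647, 0.091], [0.5101, -0.1298, 0.091], [0.4874, -0.1278, 0.091]] [ 0.5063 -0.0317  0.091 ] [0.023 0.195 0.023]
scene ((336.5975646972656, 206.8780517578125), (67.03193664550781, 10.04926872253418), 83.6598129272461) [[0.5102, -0.1279, 0.091], [0.4843, -0.1277, 0.091], [0.5023, 0.0685, 0.091], [0.5257, 0.0679, 0.091]] [ 0.5057 -0.0298  0.091 ] [0.026 0.197 0.023]
```

View pics/crop1.png

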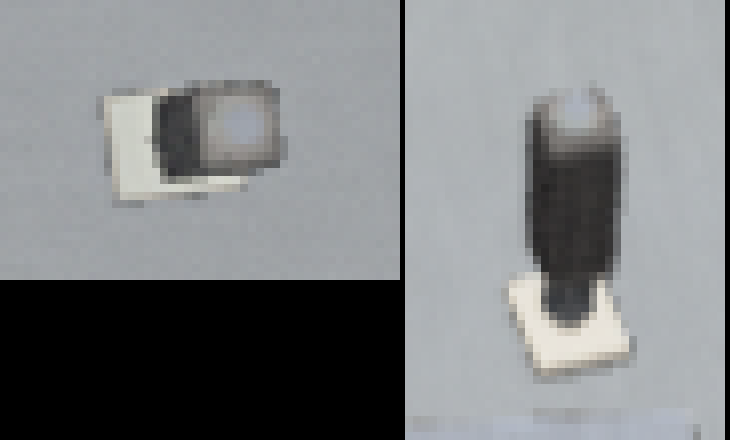

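The crop shows the tool upright: in the top view the button is at about (424.7,235.2) and the foot's left edge runs from (408,232) to (409.6,245). In the scene view the foot's corners are near (323,150.5), (327.5,162) and (338,158.5).

```bash
python3 - <<'E'
from h import *
f=lambda n,u,v,z:onz(n,(u-.5,v-.5),z)
print("button top",f("top",395+238/8,220+122/8,.116).round(4))
print("button scene",f("scene",310+(574-405)/8,115+100/8,.116).round(4), "meet",meet([ray("top",(424.25,234.75)),ray("scene",(330.6,127))]).round(4))
T=[f("top",395+x/8,220+y/8,.009) for x,y in((105,97),(118,200),(245,190))]
S=[f("scene",310+(x-405)/8,115+y/8,.009) for x,y in((508,280),(543,377),(632,352))]
for w in(T,S):
    w=np.array(w);d=np.diff(w,axis=0);print(w.round(4).tolist(),np.linalg.norm(d,axis=1).round(4),np.degrees(np.arctan2(d[:,1],d[:,0])).round(1))
S=np.array(S);print("foot centre",(S[0]+S[2])/2)
for n,u,v,z in(("top",207,245,.038),("top",261,265,.049)):print(f(n,u,v,z).round(3))
R=ctrl.sense()["tcp_rot"];print(R.round(3))
m=cams.camera_model("wrist");P=np.array(m["pose"]);print("cam in tool",(R.T@(P[:3,3]-ctrl.sense()["ee_pos"])).round(3),(R.T@P[:3,:3]).round(3).tolist())
E
```

```text
button top [ 0.4814 -0.2622  0.116 ]
button scene [ 0.4803 -0.2662  0.116 ] meet [ 0.4812 -0.2612  0.1213]
[[0.4951, -0.2404, 0.009], [0.461, -0.2446, 0.009], [0.465, -0.2868, 0.009]] [0.0343 0.0423] [-172.9  -84.5]
[[0.4982, -0.2826, 0.009], [0.4932, -0.2359, 0.009], [0.4599, -0.2427, 0.009]] [0.0469 0.034 ] [  96.2 -168.5]
foot centre [ 0.47903977 -0.26265743  0.009     ]
[0.451 0.284 0.038]
[0.402 0.142 0.049]
[[ 0.901 -0.001  0.434]
 [-0.434 -0.001  0.901]
 [ 0.    -1.    -0.002]]
cam in tool [-0.075 -0.143 -0.   ] [[0.001, -0.956, -0.294], [0.001, 0.294, -0.956], [1.0, 0.001, 0.001]]
```

```bash
cat >> h.py <<'E'
def plan(p,head):
    s=ctrl.sense();R=s["tcp_rot"];h=np.radians(head)
    Rt=np.array([[np.sin(h),0,np.cos(h)],[-np.cos(h),0,np.sin(h)],[0,-1,0]])
    from scipy.spatial.transform import Rotation as Ro
    print("t",round(s["time_s"],2),"at",s["ee_pos"].round(4),"head",np.degrees(np.arctan2(R[1,2],R[0,2])).round(1),"F",s["ft_force"].round(2),"open",round(s["opening"],4))
    print("shift",(R.T@(np.array(p)-s["ee_pos"])).round(4),"turn",Ro.from_matrix(R.T@Rt).as_rotvec(degrees=True).round(1))
E
python3 -m pendant '[[[0.034,-0.002,-0.023],[0,0,0],1],[[0.068,-0.004,-0.046],[0,0,0],1],[[0.103,-0.006,-0.07],[0,0,0],1],[[0.137,-0.008,-0.093],[0,0,0],1],[[0.171,-0.01,-0.117],[0,0,0],1]]' 30
python3 -m pendant '[[[0.034,-0.002,-0.023],[0,0,0],1],[[0.068,-0.004,-0.046],[0,0,0],1],[[0.103,-0.006,-0.07],[0,0,0],1],[[0.137,-0.008,-0.093],[0,0,0],1],[[0.171,-0.01,-0.117],[0,0,0],1]]'
python3 -c "
from h import *
plan([.48,-.263,.25],7)"
```

```text
time_s: 0.52
ee_pos: [0.3966, 0.4269, 0.241]
tcp_rot: [[0.901, -0.0, 0.434], [-0.434, -0.001, 0.901], [0.0, -1.0, -0.001]]
ft_force: [2.0, -0.4, 0.1]
opening: 0.0851
time_s: 0.93
ee_pos: [0.4998, 0.2475, 0.2512]
tcp_rot: [[0.901, -0.0, 0.434], [-0.434, -0.0, 0.901], [-0.0, -1.0, -0.0]]
ft_force: [1.2, 0.2, -0.5]
opening: 0.0853
t 0.93 at [0.4998 0.2475 0.2512] head 64.3 F [ 1.22  0.18 -0.46] open 0.0853
shift [ 0.2036  0.0013 -0.4685] turn [ 0.  57.3 -0. ]
```

```bash

python3 -m pendant '[[[0.016,0,-0.037],[0,0,0],1],[[0.032,0,-0.074],[0,0,0],1],[[0.048,0,-0.11],[0,0,0],1],[[0.064,0,-0.147],[0,0,0],1],[[0.08,0,-0.184],[0,0,0],1]]'
python3 -m pendant '[[[0.016,0,-0.037],[0,0,0],1],[[0.032,0,-0.074],[0,0,0],1],[[0.048,0,-0.11],[0,0,0],1],[[0.064,0,-0.147],[0,0,0],1],[[0.08,0,-0.184],[0,0,0],1]]'
python3 -m pendant '[[[0.016,0,-0.037],[0,7,0],1],[[0.032,0,-0.074],[0,14,0],1],[[0.044,0,-0.1],[0,21,0],1],[[0.044,0,-0.1],[0,28,0],1],[[0.044,0,-0.1],[0,35,0],1]]'
python3 -m pendant '[[[0,0,0],[0,7,0],1],[[0,0,0],[0,14,0],1],[[0,0,0],[0,22.3,0],1],[[0,0,0],[0,22.3,0],1],[[0,0,0],[0,22.3,0],1]]'
python3 -c "
from h import *
plan([.48,-.263,.2],7)
m=cams.camera_model('wrist');im=cams.get_image('wrist');np.save('w1.npy',np.array([np.vstack([m['pose'],np.pad(m['intrinsics'],((0,0),(0,1)))])]))
cv2.imwrite('pics/w1.png',im[:,:,::-1])"
```

```text
time_s: 1.35
ee_pos: [0.4909, 0.047, 0.2511]
tcp_rot: [[0.901, -0.0, 0.434], [-0.434, -0.0, 0.901], [-0.0, -1.0, -0.0]]
ft_force: [0.9, 0.7, -0.2]
opening: 0.0854
time_s: 1.77
ee_pos: [0.4831, -0.1534, 0.2512]
tcp_rot: [[0.901, -0.0, 0.434], [-0.434, 0.0, 0.901], [-0.0, -1.0, 0.0]]
ft_force: [0.7, 0.2, 0.0]
opening: 0.0853
time_s: 2.18
ee_pos: [0.479, -0.2632, 0.2509]
tcp_rot: [[0.48, -0.001, 0.877], [-0.877, -0.001, 0.48], [0.0, -1.0, -0.001]]
ft_force: [0.3, 0.6, -0.1]
opening: 0.0855
time_s: 2.6
ee_pos: [0.4799, -0.2605, 0.251]
tcp_rot: [[0.124, -0.001, 0.992], [-0.992, -0.0, 0.124], [-0.0, -1.0, -0.001]]
ft_force: [-0.2, -0.5, -0.1]
opening: 0.0855
t 2.6 at [ 0.4799 -0.2605  0.251 ] head 7.1 F [-0.25 -0.53 -0.11] open 0.0855
shift [ 0.0025  0.051  -0.0002] turn [ 0.   0.1 -0. ]
```

View pics/w1.png

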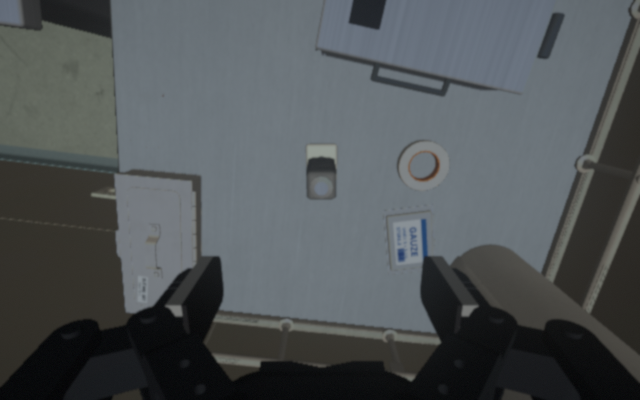

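The wrist picture shows the tool's handle with the button at (321,186) and the white foot from (307,145) to (337,145), square to the image. So the jaws are well aligned with the tool's yaw.

```bash
python3 - <<'E'
from h import *
a=np.load('w1.npy')[0];m=dict(pose=a[:4],intrinsics=a[4:,:3])
print(onz('wrist',(321,186),.116,m).round(4))
for p in((307,145),(337,145),(336,198),(306,198)):print(p,onz('wrist',p,.009 if p[1]<150 else .110,m).round(4))
# rotated tool ends: lid right/front corner
print('lid corner fr',onz('wrist',(318,48),.088,m).round(4),'back right',onz('wrist',(521,93),.088,m).round(4))
E
```

```text
[ 0.4793 -0.2625  0.116 ]
(307, 145) [ 0.461  -0.2458  0.009 ]
(337, 145) [ 0.4948 -0.2416  0.009 ]
(336, 198) [ 0.4939 -0.2733  0.11  ]
(306, 198) [ 0.4678 -0.2766  0.11  ]
lid corner fr [ 0.4631 -0.1523  0.088 ] back right [ 0.6412 -0.1663  0.088 ]
```

```bash

python3 -m pendant '[[[0.002,0.035,0],[0,0,0],1],[[0.002,0.075,0],[0,0,0],1],[[0.002,0.115,0],[0,0,0],1],[[0.002,0.15,0],[0,0,0],1],[[0.002,0.165,0],[0,0,0],1]]'
python3 -m pendant '[[[0,0.01,0],[0,0,0],1],[[0,0.018,0],[0,0,0],1],[[0,0.024,0],[0,0,0],1],[[0,0.024,0],[0,0,0],1],[[0,0.024,0],[0,0,0],1]]'
python3 -m pendant '[[[0,0,0],[0,0,0],-1],[[0,0,0],[0,0,0],-1],[[0,0,0],[0,0,0],-1],[[0,0,0],[0,0,0],-1],[[0,0,0],[0,0,0],-1]]' 40
python3 -m pendant '[[[0,0,0],[0,0,0],-1],[[0,0,0],[0,0,0],-1],[[0,0,0],[0,0,0],-1],[[0,0,0],[0,0,0],-1],[[0,0,0],[0,0,0],-1]]' 40
python3 -c "
from h import *
plan([.51,.055,.25],-4.6)"
```

```text
time_s: 3.07
ee_pos: [0.4783, -0.2614, 0.0822]
tcp_rot: [[0.126, -0.005, 0.992], [-0.992, 0.002, 0.126], [-0.003, -1.0, -0.004]]
ft_force: [0.1, -0.0, 0.6]
opening: 0.0854
time_s: 3.48
ee_pos: [0.4807, -0.2631, 0.063]
tcp_rot: [[0.122, 0.001, 0.993], [-0.993, -0.0, 0.122], [0.001, -1.0, 0.001]]
ft_force: [-0.2, 0.7, 1.8]
opening: 0.0855
time_s: 3.9
ee_pos: [0.4804, -0.2628, 0.0625]
tcp_rot: [[0.122, 0.0, 0.993], [-0.993, -0.0, 0.122], [0.0, -1.0, 0.0]]
ft_force: [0.1, 0.5, 1.5]
opening: 0.0257
time_s: 4.32
ee_pos: [0.4803, -0.2628, 0.0623]
tcp_rot: [[0.122, 0.0, 0.993], [-0.993, -0.0, 0.122], [0.0, -1.0, 0.0]]
ft_force: [-0.0, -1.0, 0.6]
opening: 0.0255
t 4.32 at [ 0.4803 -0.2628  0.0623] head 7.0 F [-0.02 -0.97  0.63] open 0.0255
shift [-0.3118 -0.1877  0.0681] turn [-0.  11.6  0. ]
```

```bash

python3 -m pendant '[[[0,-0.02,0],[0,0,0],-1],[[0,-0.06,0],[0,0,0],-1],[[0,-0.1,0],[0,0,0],-1],[[0,-0.14,0],[0,0,0],-1],[[0,-0.17,0],[0,0,0],-1]]'
python3 -m pendant '[[[-0.03,0,0.007],[0,0,0],-1],[[-0.065,0,0.015],[0,0,0],-1],[[-0.1,0,0.024],[0,0,0],-1],[[-0.135,0,0.032],[0,0,0],-1],[[-0.17,0,0.04],[0,0,0],-1]]'
python3 -m pendant '[[[-0.035,0,0.008],[0,3,0],-1],[[-0.07,0,0.016],[0,6,0],-1],[[-0.105,0,0.024],[0,9,0],-1],[[-0.13,0,0.03],[0,11.6,0],-1],[[-0.14,0,0.032],[0,11.6,0],-1]]'
python3 -m pendant '[[[0,0,0],[0,0,0],-1],[[0,0,0],[0,0,0],-1],[[0,0,0],[0,0,0],-1],[[0,0,0],[0,0,0],-1],[[0,0,0],[0,0,0],-1]]'
python3 - <<'E'
from h import *
plan([.514,.053,.163],-4.6)
m=cams.camera_model('wrist');im=cams.get_image('wrist')
np.save('w2.npy',np.vstack([m['pose'],np.pad(m['intrinsics'],((0,0),(0,1)))]))
cv2.imwrite('pics/w2.png',im[:,:,::-1])
cv2.imwrite('pics/s2.png',cams.get_image('scene')[:,:,::-1])
F=[]
for i in range(8):
    cams.get_image('wrist');F.append(ctrl.sense()['ft_force'])
print(np.mean(F,0).round(2),np.std(F,0).round(2))
E
```

```text
time_s: 4.73
ee_pos: [0.4801, -0.2633, 0.2352]
tcp_rot: [[0.121, 0.001, 0.993], [-0.993, -0.001, 0.121], [0.001, -1.0, 0.001]]
ft_force: [0.7, -1.0, -1.6]
opening: 0.0255
time_s: 5.15
ee_pos: [0.4988, -0.0876, 0.2322]
tcp_rot: [[0.121, -0.0, 0.993], [-0.993, 0.0, 0.121], [-0.0, -1.0, -0.0]]
ft_force: [0.8, 0.5, -2.0]
opening: 0.0256
time_s: 5.57
ee_pos: [0.5138, 0.0586, 0.2317]
tcp_rot: [[-0.078, -0.001, 0.997], [-0.997, 0.001, -0.078], [-0.001, -1.0, -0.001]]
ft_force: [-0.1, 1.3, -1.2]
opening: 0.0258
time_s: 5.98
ee_pos: [0.5139, 0.0521, 0.2324]
tcp_rot: [[-0.083, 0.0, 0.997], [-0.997, -0.0, -0.083], [0.0, -1.0, 0.0]]
ft_force: [0.5, 0.1, -0.3]
opening: 0.0255
t 5.98 at [0.5139 0.0521 0.2324] head -4.7 F [ 0.48  0.11 -0.32] open 0.0255
shift [-0.0009  0.0694  0.    ] turn [-0.  -0.1  0. ]
[-0.05 -0.   -1.37] [0.38 0.51 0.42]
```

View pics/w2.png

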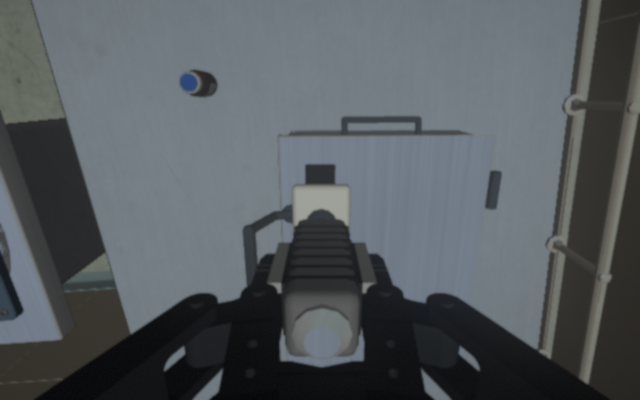

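The picture shows the tool upright in the jaws, the foot's top edge from (294,185) to (349,185), and the strip's left end just beyond it from (306,165) to (335,165).

```bash
python3 - <<'E'
from h import *
a=np.load('w2.npy');m=dict(pose=a[:4],intrinsics=a[4:,:3])
im=cv2.imread('pics/w2.png');g=im[150:200,280:360].max(2).astype(int)
print('row155-183 strip cols',[(r,280+np.where(g[r-150]<60)[0][[0,-1]]) for r in(168,172,176,180)])
print('col 320 ',[(r,g[r-150,40]) for r in range(158,170)])
print('foot cols',[(r,(280+np.where(g[r-150]>170)[0][[0,-1]]) ) for r in(188,192,196)])
for p in((306,165),(335,165)):print('strip',onz('w',p,.091,m).round(4))
for p in((294,185),(349,185)):print('foot',onz('w',p,.179,m).round(4))
E
```

```text
row155-183 strip cols [(168, array([306, 333])), (172, array([307, 333])), (176, array([307, 333])), (180, array([307, 333]))]
col 320  [(158, np.int64(139)), (159, np.int64(140)), (160, np.int64(139)), (161, np.int64(139)), (162, np.int64(136)), (163, np.int64(123)), (164, np.int64(96)), (165, np.int64(65)), (166, np.int64(54)), (167, np.int64(52)), (168, np.int64(52)), (169, np.int64(51))]Traceback (most recent call last):
  File "<stdin>", line 6, in <module>
IndexError: index 0 is out of bounds for axis 0 with size 0
```

```bash
python3 - <<'E'
from h import *
a=np.load('w2.npy');m=dict(pose=a[:4],intrinsics=a[4:,:3])
for p in((306,164.3),(334,164.3)):print('strip',onz('w',p,.091,m).round(4))
for p in((294,185),(349,185)):print('foot',onz('w',p,.179,m).round(4))
E
```

```text
strip [0.5019 0.0687 0.091 ]
strip [0.5257 0.0667 0.091 ]
foot [0.4991 0.0747 0.179 ]
foot [0.532  0.0719 0.179 ]
```

```bash

python3 -m pendant '[[[0,0.02,-0.001],[0,0,0],-1],[[0,0.04,-0.001],[0,0,0],-1],[[0,0.06,-0.001],[0,0,0],-1],[[0,0.072,-0.001],[0,0,0],-1],[[0,0.076,-0.001],[0,0,0],-1]]'
python3 -m pendant '[[[0,0.002,0],[0,0,0],-1],[[0,0.005,0],[0,0,0],-1],[[0,0.008,0],[0,0,0],-1],[[0,0.008,0],[0,0,0],-1],[[0,0.008,0],[0,0,0],-1]]'
python3 - <<'E'
from h import *
F=[]
for i in range(8):
    cams.get_image('top');F.append(ctrl.sense()['ft_force'])
print(np.mean(F,0).round(2),np.std(F,0).round(2))
plan([.5125,.0515,.143],-4.7)
E
```

```text
time_s: 6.9
ee_pos: [0.512, 0.0538, 0.1545]
tcp_rot: [[-0.08, -0.003, 0.997], [-0.997, -0.001, -0.08], [0.001, -1.0, -0.003]]
ft_force: [-0.2, 0.1, -1.2]
opening: 0.0255
time_s: 7.32
ee_pos: [0.5135, 0.0538, 0.1489]
tcp_rot: [[-0.08, 0.001, 0.997], [-0.997, 0.0, -0.08], [-0.0, -1.0, 0.001]]
ft_force: [0.2, 0.3, 1.6]
opening: 0.0255
[ 0.57 -0.08  1.91] [0.6  0.39 0.7 ]
t 7.72 at [0.5134 0.0538 0.1485] head -4.6 F [1.19 0.27 2.18] open 0.0255
shift [ 0.0023  0.0055 -0.0007] turn [-0.   0.1 -0. ]
```

```bash

python3 -m pendant '[[[0,0.002,-0.001],[0,0,0],-1],[[0,0.003,-0.001],[0,0,0],-1],[[0,0.003,-0.001],[0,0,0],-1],[[0,0.003,-0.001],[0,0,0],-1],[[0,0.003,-0.001],[0,0,0],-1]]'
python3 -m pendant '[[[0.008,0,0],[0,0,0],-1],[[0.016,0,0],[0,0,0],-1],[[0.024,0,0],[0,0,0],-1],[[0.032,0,0],[0,0,0],-1],[[0.04,0,0],[0,0,0],-1]]'
python3 - <<'E'
from h import *
F=[]
for i in range(8):
    im=cams.get_image('scene');F.append(ctrl.sense()['ft_force'])
print(np.mean(F,0).round(2),np.std(F,0).round(2))
cv2.imwrite('pics/s3.png',cv2.resize(im[110:290,230:400],None,fx=3.3,fy=3.3)[:,:,::-1])
plan([.500,-.115,.143],-4.7)
E
```

```text
time_s: 8.13
ee_pos: [0.512, 0.0539, 0.1453]
tcp_rot: [[-0.08, 0.0, 0.997], [-0.997, 0.0, -0.08], [-0.0, -1.0, 0.0]]
ft_force: [0.8, -0.5, 2.1]
opening: 0.0257
time_s: 8.55
ee_pos: [0.5084, 0.0128, 0.1453]
tcp_rot: [[-0.081, -0.0, 0.997], [-0.997, -0.0, -0.081], [0.0, -1.0, -0.0]]
ft_force: [-0.1, 1.1, 3.2]
opening: 0.0252
[-0.31 -1.39  2.7 ] [0.36 0.41 0.62]
t 8.95 at [0.5088 0.0141 0.1453] head -4.6 F [ 0.09 -1.7   2.8 ] open 0.0252
shift [0.1294 0.0023 0.0016] turn [-0.   0.1  0. ]
```

View pics/s3.png

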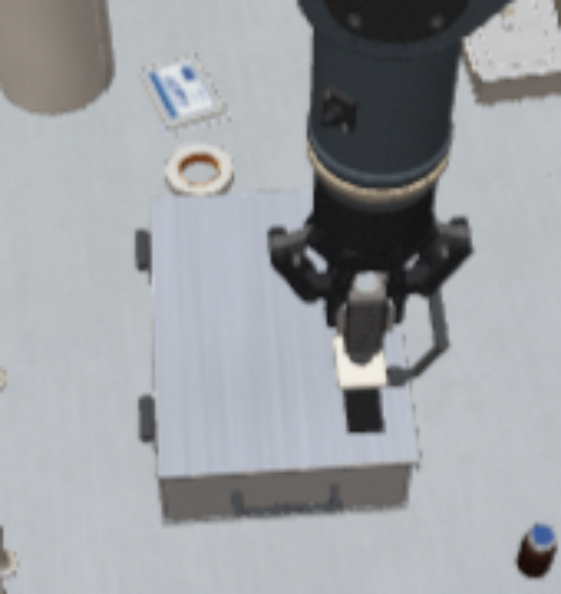

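The tool is upright and the foot sits on the strip with its centre near (360,363) in the crop, the free strip end showing beyond it at (365,410). Force is 4.1 N above the carried weight, so the foot is sunk about 10 mm. I continue to the right end.

```bash

python3 -m pendant '[[[0.008,0,0],[0,0,0],-1],[[0.016,0,0],[0,0,0],-1],[[0.024,0,0],[0,0,0],-1],[[0.032,0,0],[0,0,0],-1],[[0.04,0,0],[0,0,0],-1]]'
python3 -m pendant '[[[0.008,0,0],[0,0,0],-1],[[0.016,0,0],[0,0,0],-1],[[0.024,0,0],[0,0,0],-1],[[0.032,0,0],[0,0,0],-1],[[0.04,0,0],[0,0,0],-1]]'
python3 -m pendant '[[[0.008,0,0],[0,0,0],-1],[[0.016,0,0],[0,0,0],-1],[[0.024,0,0],[0,0,0],-1],[[0.032,0,0],[0,0,0],-1],[[0.04,0,0],[0,0,0],-1]]'
python3 -m pendant '[[[0.007,0,0],[0,0,0],-1],[[0.007,0,0],[0,0,0],-1],[[0.007,0,0],[0,0,0],-1],[[0.007,0,0],[0,0,0],-1],[[0.007,0,0],[0,0,0],-1]]'
python3 - <<'E'
from h import *
F=[]
for i in range(8):
    im=cams.get_image('scene');F.append(ctrl.sense()['ft_force'])
print(np.mean(F,0).round(2),np.std(F,0).round(2))
cv2.imwrite('pics/s4.png',cv2.resize(im[90:290,230:400],None,fx=3,fy=3)[:,:,::-1])
plan([.48,-.263,.235],7)
E
```

```text
time_s: 9.37
ee_pos: [0.5054, -0.0269, 0.1453]
tcp_rot: [[-0.081, -0.0, 0.997], [-0.997, 0.0, -0.081], [-0.0, -1.0, -0.0]]
ft_force: [-0.2, 1.1, 3.0]
opening: 0.0257
time_s: 9.78
ee_pos: [0.5022, -0.0666, 0.1453]
tcp_rot: [[-0.081, -0.0, 0.997], [-0.997, 0.0, -0.081], [-0.0, -1.0, -0.0]]
ft_force: [0.2, 2.0, 3.2]
opening: 0.0256
time_s: 10.2
ee_pos: [0.499, -0.1064, 0.1453]
tcp_rot: [[-0.08, -0.0, 0.997], [-0.997, -0.0, -0.08], [0.0, -1.0, -0.0]]
ft_force: [-0.2, 1.9, 3.0]
opening: 0.0255
time_s: 10.62
ee_pos: [0.4986, -0.1126, 0.1453]
tcp_rot: [[-0.08, 0.0, 0.997], [-0.997, -0.0, -0.08], [0.0, -1.0, 0.0]]
ft_force: [-1.1, -1.5, 2.9]
opening: 0.0257
[ 0.02 -1.31  2.28] [0.25 0.69 0.54]
t 11.02 at [ 0.4986 -0.1125  0.1453] head -4.6 F [-0.19 -0.74  2.36] open 0.0256
shift [ 0.1515 -0.0897 -0.0065] turn [ -0.  -11.6  -0. ]
```

View pics/s4.png

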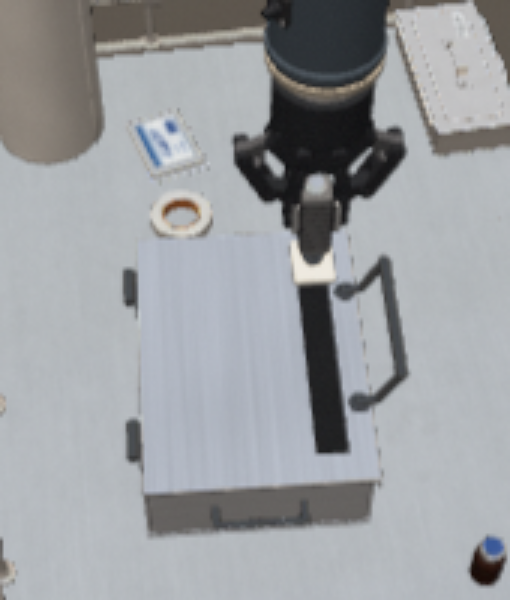

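The foot has reached the right end of the strip at (313,262) in the crop, the lid is shut and the strip is uncovered behind it. Next I lift the tool and put it back on its old spot.

```bash

python3 -m pendant '[[[0,-0.015,0],[0,0,0],-1],[[0,-0.035,0],[0,0,0],-1],[[0,-0.06,0],[0,0,0],-1],[[0,-0.08,0],[0,0,0],-1],[[0,-0.09,0],[0,0,0],-1]]'
python3 -m pendant '[[[0.03,0,-0.001],[0,0,0],-1],[[0.06,0,-0.003],[0,0,0],-1],[[0.09,0,-0.004],[0,0,0],-1],[[0.12,0,-0.006],[0,0,0],-1],[[0.151,0,-0.006],[0,0,0],-1]]'
python3 -m pendant '[[[0,0.025,0],[0,0,0],-1],[[0,0.06,0],[0,0,0],-1],[[0,0.095,0],[0,0,0],-1],[[0,0.13,0],[0,0,0],-1],[[0,0.15,0],[0,0,0],-1]]'
python3 -m pendant '[[[0,0.007,0],[0,0,0],-1],[[0,0.012,0],[0,0,0],-1],[[0,0.016,0],[0,0,0],-1],[[0,0.018,0],[0,0,0],-1],[[0,0.018,0],[0,0,0],-1]]'
python3 - <<'E'
from h import *
F=[]
for i in range(8):
    im=cams.get_image('scene');F.append(ctrl.sense()['ft_force'])
print(np.mean(F,0).round(2),np.std(F,0).round(2))
plan([.48,-.263,.064],-4.6)
E
```

```text
time_s: 11.43
ee_pos: [0.499, -0.1125, 0.2371]
tcp_rot: [[-0.08, 0.002, 0.997], [-0.997, 0.0, -0.08], [-0.0, -1.0, 0.002]]
ft_force: [0.9, -0.3, -1.1]
opening: 0.0254
time_s: 11.85
ee_pos: [0.4796, -0.2631, 0.2345]
tcp_rot: [[-0.08, -0.001, 0.997], [-0.997, 0.001, -0.08], [-0.001, -1.0, -0.001]]
ft_force: [0.3, -0.6, -1.0]
opening: 0.0254
time_s: 12.27
ee_pos: [0.4785, -0.2611, 0.0812]
tcp_rot: [[-0.08, -0.005, 0.997], [-0.997, 0.002, -0.08], [-0.002, -1.0, -0.005]]
ft_force: [-0.1, 0.7, -1.9]
opening: 0.0256
time_s: 12.68
ee_pos: [0.4809, -0.2628, 0.068]
tcp_rot: [[-0.08, 0.001, 0.997], [-0.997, -0.0, -0.08], [0.0, -1.0, 0.001]]
ft_force: [-0.5, 0.6, -0.9]
opening: 0.0254
[ 0.16  0.31 -1.18] [0.44 0.77 0.62]
t 13.08 at [ 0.4806 -0.2627  0.0676] head -4.6 F [-0.56 -0.84 -1.41] open 0.0259
shift [ 0.0004  0.0036 -0.0005] turn [-0. -0.  0.]
```

```bash

python3 -m pendant '[[[0,0.001,0],[0,0,0],-1],[[0,0.002,0],[0,0,0],-1],[[0,0.003,0],[0,0,0],-1],[[0,0.004,0],[0,0,0],-1],[[0,0.004,0],[0,0,0],-1]]'
python3 - <<'E'
from h import *
F=[]
for i in range(8):
    im=cams.get_image('scene');F.append(ctrl.sense()['ft_force'])
print(np.mean(F,0).round(2),np.std(F,0).round(2))
plan([.48,-.263,.0625],-4.6)
E
```

```text
time_s: 13.5
ee_pos: [0.4803, -0.2626, 0.063]
tcp_rot: [[-0.08, -0.0, 0.997], [-0.997, 0.0, -0.08], [-0.0, -1.0, -0.0]]
ft_force: [-0.1, 0.5, -1.6]
opening: 0.0257
[ 0.31 -0.07 -1.31] [0.62 0.46 0.48]
t 13.9 at [ 0.4804 -0.2626  0.0633] head -4.6 F [ 0.31  0.16 -1.29] open 0.0255
shift [ 0.0004  0.0008 -0.0004] turn [-0. -0.  0.]
```

```bash

python3 -m pendant '[[[0,0.0005,0],[0,0,0],-1],[[0,0.001,0],[0,0,0],-1],[[0,0.0015,0],[0,0,0],-1],[[0,0.0015,0],[0,0,0],-1],[[0,0.0015,0],[0,0,0],-1]]'
python3 - <<'E'
from h import *
F=[]
for i in range(8):
    im=cams.get_image('scene');F.append(ctrl.sense()['ft_force'])
print(np.mean(F,0).round(2),np.std(F,0).round(2))
cv2.imwrite('pics/s5.png',cv2.resize(im[90:190,270:400],None,fx=5,fy=5)[:,:,::-1])
plan([.48,-.263,.0625],-4.6)
E
```

```text
time_s: 14.32
ee_pos: [0.4805, -0.2627, 0.0618]
tcp_rot: [[-0.08, 0.0, 0.997], [-0.997, -0.0, -0.08], [0.0, -1.0, 0.0]]
ft_force: [-0.7, 0.6, 1.4]
opening: 0.0255
[-0.15  0.15  0.95] [0.58 0.5  0.52]
t 14.72 at [ 0.4805 -0.2627  0.0618] head -4.6 F [0.03 0.53 1.24] open 0.0252
shift [ 0.0004 -0.0007 -0.0004] turn [-0. -0.  0.]
```

```bash

python3 -m pendant '[[[0,-0.0007,0],[0,0,0],-1],[[0,-0.0007,0],[0,0,0],-1],[[0,-0.0007,0],[0,0,0],-0.3],[[0,-0.0007,0],[0,0,0],0.2],[[0,-0.0007,0],[0,0,0],1]]'
python3 -m pendant '[[[0,0,0],[0,0,0],1],[[0,0,0],[0,0,0],1],[[0,0,0],[0,0,0],1],[[0,0,0],[0,0,0],1],[[0,0,0],[0,0,0],1]]'
python3 -m pendant '[[[0,-0.015,0],[0,0,0],1],[[0,-0.045,0],[0,0,0],1],[[0,-0.08,0],[0,0,0],1],[[0,-0.12,0],[0,0,0],1],[[0,-0.16,0],[0,0,0],1]]'
python3 - <<'E'
from h import *
m=cams.camera_model('wrist');im=cams.get_image('wrist')
np.save('w3.npy',np.vstack([m['pose'],np.pad(m['intrinsics'],((0,0),(0,1)))]))
cv2.imwrite('pics/w3.png',im[:,:,::-1])
# bar: strip_mid (.5058,-.032) -56mm along case x
h=np.radians(-4.5);b=np.array([.5058,-.032])-.056*np.array([np.cos(h),np.sin(h)]);print('bar',b.round(4))
plan([b[0],b[1],.2],-4.6)
E
```

```text
time_s: 15.13
ee_pos: [0.4804, -0.2626, 0.0624]
tcp_rot: [[-0.08, -0.0, 0.997], [-0.997, 0.0, -0.08], [-0.0, -1.0, -0.0]]
ft_force: [-0.4, 0.1, -0.0]
opening: 0.0529
time_s: 15.55
ee_pos: [0.4804, -0.2626, 0.0625]
tcp_rot: [[-0.08, -0.0, 0.997], [-0.997, -0.0, -0.08], [0.0, -1.0, -0.0]]
ft_force: [-0.4, 0.0, -0.2]
opening: 0.0853
time_s: 15.97
ee_pos: [0.4797, -0.2625, 0.224]
tcp_rot: [[-0.081, -0.001, 0.997], [-0.997, 0.0, -0.081], [-0.0, -1.0, -0.001]]
ft_force: [1.1, -0.2, -0.5]
opening: 0.0854
bar [ 0.45   -0.0276]
t 16.02 at [ 0.4825 -0.2649  0.2316] head -4.7 F [ 2.77 -2.06  5.77] open 0.0856
shift [-0.2339  0.0304 -0.0521] turn [-0.5 -0.1  0.2]
```

View pics/w3.png

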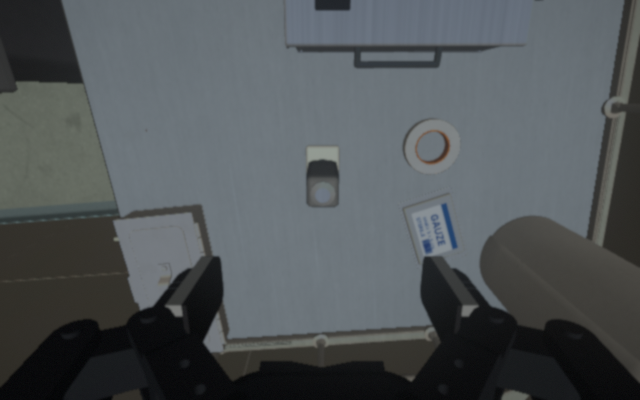

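The tool stands upright and free at (322,180), with the button at (322,193). The lid is shut. I move over the bar.

```bash

python3 -m pendant '[[[-0.03,0,-0.007],[0,0,0],1],[[-0.06,0,-0.013],[0,0,0],1],[[-0.09,0,-0.02],[0,0,0],1],[[-0.12,0,-0.026],[0,0,0],1],[[-0.15,0,-0.033],[0,0,0],1]]'
python3 -m pendant '[[[-0.03,0,-0.007],[0,0,0],1],[[-0.06,0,-0.013],[0,0,0],1],[[-0.086,0,-0.019],[0,0,0],1],[[-0.086,0,-0.019],[0,0,0],1],[[-0.086,0,-0.019],[0,0,0],1]]'
python3 - <<'E'
from h import *
m=cams.camera_model('wrist');im=cams.get_image('wrist')
np.save('w4.npy',np.vstack([m['pose'],np.pad(m['intrinsics'],((0,0),(0,1)))]))
cv2.imwrite('pics/w4.png',im[:,:,::-1])
plan([.45,-.0276,.109],-4.6)
E
```

```text
time_s: 16.43
ee_pos: [0.4592, -0.1092, 0.2225]
tcp_rot: [[-0.081, 0.0, 0.997], [-0.997, 0.0, -0.081], [-0.0, -1.0, 0.0]]
ft_force: [0.8, -0.3, 1.4]
opening: 0.0855
time_s: 16.85
ee_pos: [0.4474, -0.0218, 0.2225]
tcp_rot: [[-0.077, 0.0, 0.997], [-0.997, 0.0, -0.077], [-0.0, -1.0, 0.0]]
ft_force: [0.5, -1.4, 0.1]
opening: 0.0856
t 16.9 at [ 0.4476 -0.0232  0.2226] head -4.5 F [ 1.04 -0.68 -0.33] open 0.0852
shift [0.0042 0.1136 0.0027] turn [-0.   0.1  0. ]
```

View pics/w4.png

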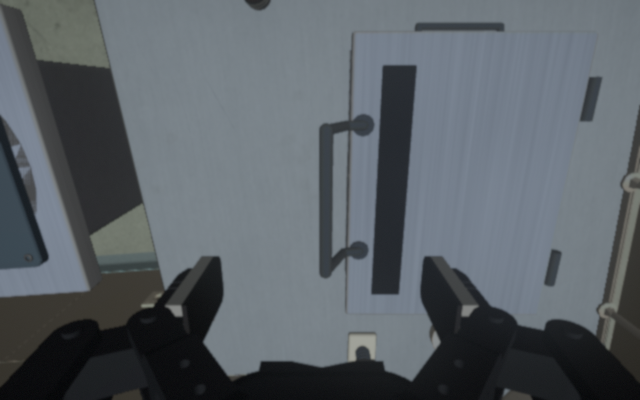

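The bar runs from (325,128) to (326,274), nearly straight along the image column.

```bash
python3 - <<'E'
from h import *
a=np.load('w4.npy');m=dict(pose=a[:4],intrinsics=a[4:,:3])
A=onz('w',(325.5,126),.128,m);B=onz('w',(325.5,274),.128,m);print(A.round(4),B.round(4),((A+B)/2).round(4),np.linalg.norm(A-B).round(4),np.degrees(np.arctan2(*(A-B)[:2])))
for z in(.109,):
    c=(A+B)/2;plan([c[0],c[1],z],-4.6)
E
```

```text
[0.4541 0.03   0.128 ] [ 0.4455 -0.0845  0.128 ] [ 0.4498 -0.0273  0.128 ] 0.1148 4.262818293259152
t 16.9 at [ 0.4476 -0.0232  0.2226] head -4.5 F [ 1.04 -0.68 -0.33] open 0.0852
shift [0.0039 0.1136 0.0025] turn [-0.   0.1  0. ]
```

```bash

python3 -m pendant '[[[0.004,0.03,0.002],[0,0,0],1],[[0.004,0.06,0.002],[0,0,0],1],[[0.004,0.085,0.002],[0,0,0],1],[[0.004,0.105,0.002],[0,0,0],1],[[0.004,0.114,0.002],[0,0,0],1]]'
python3 -m pendant '[[[0,0,0],[0,0,0],1],[[0,0,0],[0,0,0],-1],[[0,0,0],[0,0,0],-1],[[0,0,0],[0,0,0],-1],[[0,0,0],[0,0,0],-1]]' 40
python3 -m pendant '[[[0,0,0],[0,0,0],-1],[[0,0,0],[0,0,0],-1],[[0,0,0],[0,0,0],-1],[[0,0,0],[0,0,0],-1],[[0,0,0],[0,0,0],-1]]' 40
python3 - <<'E'
from h import *
p=ctrl.sense()['ee_pos']
R=np.hypot(204,46);a0=np.arctan2(46,204)
for d in range(0,49,5):
    a=a0+np.radians(d);print(d,'dz',((204-R*np.cos(a))/1000).round(4),'up',((R*np.sin(a)-46)/1000).round(4))
plan(p,-4.6)
E
```

```text
time_s: 17.32
ee_pos: [0.4483, -0.0289, 0.1064]
tcp_rot: [[-0.083, -0.003, 0.997], [-0.997, -0.001, -0.083], [0.001, -1.0, -0.003]]
ft_force: [-0.6, 0.5, -0.1]
opening: 0.0852
time_s: 17.73
ee_pos: [0.4499, -0.0274, 0.1094]
tcp_rot: [[-0.08, 0.002, 0.997], [-0.997, 0.0, -0.08], [-0.0, -1.0, 0.002]]
ft_force: [0.1, 0.0, 0.7]
opening: 0.0387
time_s: 18.15
ee_pos: [0.4499, -0.0273, 0.1087]
tcp_rot: [[-0.08, 0.001, 0.997], [-0.997, -0.0, -0.08], [-0.0, -1.0, 0.001]]
ft_force: [3.3, 0.5, 0.4]
opening: 0.0083
0 dz -0.0 up 0.0
5 dz 0.0048 up 0.0176
10 dz 0.0111 up 0.0347
15 dz 0.0189 up 0.0512
20 dz 0.028 up 0.067
25 dz 0.0386 up 0.0819
30 dz 0.0503 up 0.0958
35 dz 0.0633 up 0.1087
40 dz 0.0773 up 0.1204
45 dz 0.0923 up 0.1308
t 18.15 at [ 0.4499 -0.0273  0.1087] head -4.6 F [3.28 0.45 0.43] open 0.0083
shift [0. 0. 0.] turn [-0.1  0.  -0. ]
```

```bash

python3 -m pendant '[[[0,-0.007,0.002],[0,0,0],-1],[[0,-0.014,0.004],[0,0,0],-1],[[0,-0.021,0.006],[0,0,0],-1],[[0,-0.028,0.008],[0,0,0],-1],[[0,-0.035,0.011],[0,0,0],-1]]' 40
python3 - <<'E'
from h import *
F=[]
for i in range(5):
    im=cams.get_image('scene');F.append(ctrl.sense()['ft_force'])
print(np.mean(F,0).round(2))
plan([.48,-.263,.0625],-4.6)
cv2.imwrite('pics/s6.png',cv2.resize(im[90:290,230:430],None,fx=2.5,fy=2.5)[:,:,::-1])
E
```

```text
time_s: 18.57
ee_pos: [0.4607, -0.0282, 0.1444]
tcp_rot: [[-0.08, 0.001, 0.997], [-0.997, -0.0, -0.08], [0.0, -1.0, 0.001]]
ft_force: [4.8, 1.6, -5.1]
opening: 0.0083
[ 4.1   1.16 -5.22]
t 18.82 at [ 0.4604 -0.0282  0.1435] head -4.6 F [ 5.41  1.35 -5.45] open 0.0085
shift [0.2325 0.081  0.0383] turn [-0. -0. -0.]
```

View pics/s6.png

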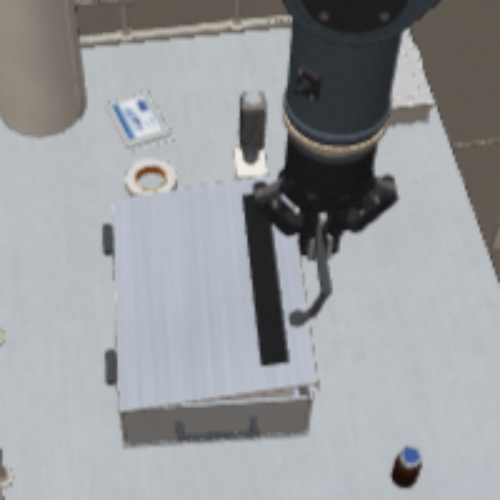

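The lid has started up, with a gap visible along its front (near (300,393)). The fingers are on the bar and the tool still stands at (250,150). I continue along the arc.

```bash

python3 -m pendant '[[[0,-0.008,0.004],[0,0,0],-1],[[0,-0.0165,0.008],[0,0,0],-1],[[0,-0.0245,0.012],[0,0,0],-1],[[0,-0.0325,0.017],[0,0,0],-1],[[0,-0.0325,0.017],[0,0,0],-1]]'
python3 -m pendant '[[[0,-0.0075,0.005],[0,0,0],-1],[[0,-0.015,0.0105],[0,0,0],-1],[[0,-0.022,0.0165],[0,0,0],-1],[[0,-0.029,0.0225],[0,0,0],-1],[[0,-0.029,0.0225],[0,0,0],-1]]'
python3 - <<'E'
from h import *
h=np.radians(-4.5);b=np.array([.4499,-.0273])+.204*np.array([np.cos(h),np.sin(h)])
s=ctrl.sense();p=s['ee_pos'];d=(b-p[:2])@[np.cos(h),np.sin(h)];print('est angle',np.degrees(np.arctan2(p[2]+.0193-.082,d)-np.arctan2(46,204)),'radius',np.hypot(p[2]+.0193-.082,d))
plan(p,-4.6)
E
```

```text
time_s: 19.23
ee_pos: [0.4767, -0.0294, 0.1763]
tcp_rot: [[-0.08, -0.001, 0.997], [-0.997, 0.001, -0.08], [-0.0, -1.0, -0.001]]
ft_force: [-0.3, 2.1, -4.2]
opening: 0.0084
time_s: 19.65
ee_pos: [0.4985, -0.0312, 0.2059]
tcp_rot: [[-0.08, -0.004, 0.997], [-0.997, 0.001, -0.08], [-0.001, -1.0, -0.004]]
ft_force: [-7.7, 3.4, 1.4]
opening: 0.0082
est angle 29.98312842564148 radius 0.2111498330068767
t 19.65 at [ 0.4985 -0.0312  0.2059] head -4.6 F [-7.71  3.38  1.37] open 0.0082
shift [0. 0. 0.] turn [ 0.2 -0.  -0. ]
```

```bash
python3 - <<'E'
from h import *
F=[]
for i in range(6):
    im=cams.get_image('wrist' if i==5 else 'scene');F.append(ctrl.sense()['ft_force'])
print(np.mean(F[2:],0).round(2))
plan([.48,-.263,.0625],-4.6)
cv2.imwrite('pics/w7.png',im[:,:,::-1])
E
```

```text
[-6.17  3.85  0.63]
t 19.95 at [ 0.4976 -0.0311  0.2049] head -4.6 F [-6.76  3.57  0.41] open 0.0083
shift [0.2327 0.1422 0.0018] turn [ 0.3 -0.  -0. ]
```

View pics/w7.png

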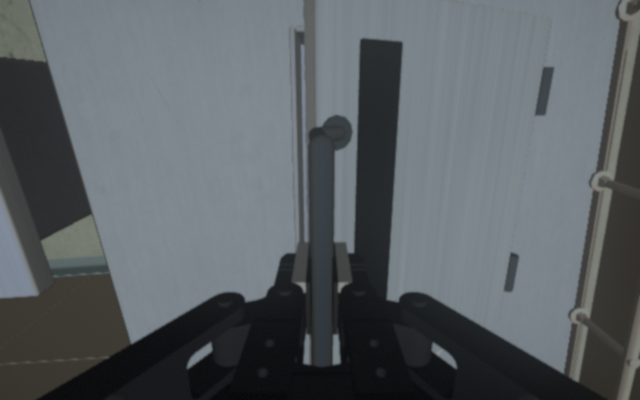

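The bar runs straight between the closed pads (about (320,280)) and the lid is open behind it. The tangential pull is 3.7 N as expected, with about 5 N outward along the radius, so I ease that by about 1.5 mm on the last stretch.

```bash

python3 -m pendant '[[[0,-0.0075,0.006],[0,0,0],-1],[[0,-0.014,0.0125],[0,0,0],-1],[[0,-0.020,0.019],[0,0,0],-1],[[0,-0.026,0.026],[0,0,0],-1],[[0,-0.0315,0.0335],[0,0,0],-1]]'
python3 -m pendant '[[[0,-0.0025,0.004],[0,0,0],-1],[[0,-0.005,0.0075],[0,0,0],-1],[[0,-0.005,0.0075],[0,0,0],-1],[[0,-0.005,0.0075],[0,0,0],-1],[[0,-0.005,0.0075],[0,0,0],-1]]'
python3 - <<'E'
from h import *
F=[];
for i in range(6):
    im=cams.get_image('scene');F.append(ctrl.sense()['ft_force'])
print(np.mean(F,0).round(2))
h=np.radians(-4.5);b=np.array([.4499,-.0273])+.204*np.array([np.cos(h),np.sin(h)])
s=ctrl.sense();p=s['ee_pos'];d=(b-p[:2])@[np.cos(h),np.sin(h)];print('est angle',np.arctan2(p[2]+.0193-.082,d)-np.arctan2(46,204),'radius',np.hypot(p[2]+.0193-.082,d))
plan(p,-4.6)
cv2.imwrite('pics/s8.png',cv2.resize(im[60:300,200:440],None,fx=2.5,fy=2.5)[:,:,::-1])
E
```

```text
time_s: 20.37
ee_pos: [0.5327, -0.0338, 0.2375]
tcp_rot: [[-0.08, -0.002, 0.997], [-0.997, 0.001, -0.08], [-0.001, -1.0, -0.002]]
ft_force: [-5.7, 3.9, -0.3]
opening: 0.0081
time_s: 20.78
ee_pos: [0.5399, -0.0344, 0.2425]
tcp_rot: [[-0.08, -0.002, 0.997], [-0.997, 0.001, -0.08], [-0.001, -1.0, -0.002]]
ft_force: [-8.0, 4.6, 4.4]
opening: 0.0085
[-7.72  4.14  5.37]
est angle 0.7847930699246601 radius 0.21280617921533734
t 21.08 at [ 0.5398 -0.0344  0.2425] head -4.6 F [-8.12  4.14  4.91] open 0.0082
shift [0. 0. 0.] turn [ 0.1 -0.  -0.1]
```

View pics/s8.png

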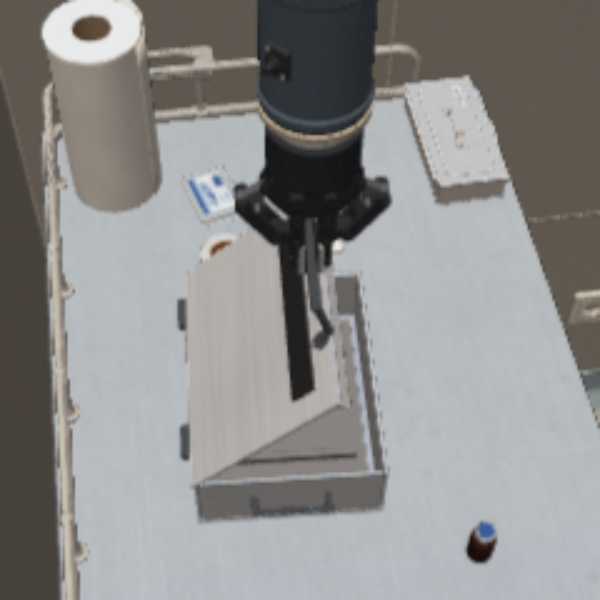

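The lid stands open at about 45° with the fingers on the bar (around (315,260)), and its front left corner is at (346,404) in the crop. That was my twelfth picture, so the remaining checks are numeric.

```bash
python3 - <<'E'
from h import *
h=np.radians(-4.5);ex=np.array([np.cos(h),np.sin(h),0]);ey=np.array([-np.sin(h),np.cos(h),0])
mid=np.array([.5058,-.032,0]);org=mid+ex*(.090-.036)
def onplane(uv,yc):
    o,d=ray('scene',uv);t=(yc-(o-org)@ey)/(d@ey);p=o+t*d;return np.array([(p-org)@ex,yc,p[2]])
for nm,uv in(('front left corner',(200+346/2.5,60+404/2.5)),('hinge corner',(200+192/2.5,60+484/2.5))):
    p=onplane(uv,.12);print(nm,p.round(4),'angle',np.degrees(np.arctan2(p[2]-.082,.090-p[0])-np.arctan2(6,180)).round(1),'r',np.hypot(p[2]-.082,.09-p[0]).round(4))
a=cv2.imread('pics/top0.png').astype(int);b=cams.get_image('top')[:,:,::-1].astype(int)
for nm,im in(('before',a),('now',b)):
    m=((im.min(2)>190)).astype(np.uint8)[222:252,398:440];d=(im.max(2)<70).astype(np.uint8)[222:252,398:440]
    for k,q in(('white',m),('dark',d)):
        v,u=np.nonzero(q);print(nm,k,len(u),(u.mean()+398).round(1) if len(u) else '',(v.mean()+222).round(1) if len(u) else '')
for nm,(x0,y0,x1,y1) in dict(gallipot=(190,230,225,262),vial=(250,255,272,276),tape=(398,178,428,210),gauze=(430,176,468,208)).items():
    print(nm,'mean abs diff',abs(a-b)[y0:y1,x0:x1].mean().round(1))
cv2.imwrite('pics/t9.png',b)
E
```

```text
front left corner [-0.0421  0.12    0.2033] angle 40.6 r 0.1794
hinge corner [0.0943 0.12   0.0814] angle -173.4 r 0.0044
before white 62 412.5 238.3
before dark 34 416.6 236.6
now white 75 412.4 237.7
now dark 21 417.0 236.8
gallipot mean abs diff 11.9
vial mean abs diff 31.0
tape mean abs diff 12.0
gauze mean abs diff 12.2[ WARN:0@1.260] global loadsave.cpp:1063 imwrite_ Unsupported depth image for selected encoder is fallbacked to CV_8U.
```

```bash
python3 - <<'E'
from h import *
h=np.radians(-4.5);ex=np.array([np.cos(h),np.sin(h),0]);ey=np.array([-np.sin(h),np.cos(h),0])
org=np.array([.5058,-.032,0])+ex*.054
im=cams.get_image('scene')[:,:,::-1]
# strip's left end: lowest dark pixels in region below the fingers
x0,y0=308,170
c=blob((im.max(2)<70).astype(np.uint8)*255,x0,y0,328,232);r=cv2.approxPolyDP(c,2,True)[:,0];print(r.tolist())
def onplane(uv,yc):
    o,d=ray('scene',uv);t=(yc-(o-org)@ey)/(d@ey);p=o+t*d;return (p-org)@ex,p[2]
for uv in r[np.argsort(-r[:,1])][:4]:
    x,z=onplane(uv,.1);ang=np.arctan2(z-.082,.09-x);rr=np.hypot(z-.082,.09-x);print(uv,round(x,4),round(z,4),'r',rr.round(4),'ang',np.degrees(ang-np.arctan2(9,144)).round(1))
E
```

```text
[[313, 170], [318, 219], [324, 215], [320, 170]]
[318 219] -0.0009 0.1868 r 0.1387 ang 45.5
[324 215] -0.0135 0.2011 r 0.1578 ang 45.4
[313 170] 0.01 0.3557 r 0.2852 ang 70.1
[320 170] -0.003 0.3546 r 0.288 ang 67.6
```

```bash
python3 - <<'E'
from h import *
h=np.radians(-4.5);ex=np.array([np.cos(h),np.sin(h),0]);ey=np.array([-np.sin(h),np.cos(h),0])
org=np.array([.5058,-.032,0])+ex*.054
m=cams.camera_model('scene');K=m['intrinsics'];P=np.array(m['pose'])
def proj(f,u,y,a):
    a=np.radians(a);c,s=np.cos(a),np.sin(a)
    w=org+ex*(.09-f*c+u*s)+ey*y+np.array([0,0,.082+f*s+u*c])
    q=P[:3,:3].T@(w-P[:3,3])*[1,-1,-1];q=K@q;return (q[:2]/q[2]).round(1)
for a in(41,43,45,47):print(a,'lid top',proj(.18,.006,.12,a),'under',proj(.18,0,.12,a),'strip',proj(.157,.009,.1,a),proj(.131,.009,.1,a))
s=ctrl.sense();print(s['time_s'],s['ee_pos'],s['ft_force'],abs(s['qvel']).max())
E
```

```text
41 lid top [338.3 221.3] under [340.1 222.3] strip [328.1 217.1] [318.9 221.9]
43 lid top [336.3 220.2] under [338.2 221.2] strip [326.3 216.3] [317.4 221.2]
45 lid top [334.3 219.2] under [336.2 220.2] strip [324.5 215.4] [315.8 220.6]
47 lid top [332.1 218.3] under [334.1 219.2] strip [322.6 214.6] [314.2 219.9]
21.1833 [ 0.53981717 -0.03441572  0.24250259] [-9.18568682  4.21783571  4.68964684] 0.0022107169471033694
```

```bash

python3 -m pendant '[[[0,0,0],[0,0,0],-1],[[0,0,0],[0,0,0],-1],[[0,0,0],[0,0,0],-1],[[0,0,0],[0,0,0],-1],[[0,0,0],[0,0,0],-1]]'
python3 -m pendant '[[[0,0,0],[0,0,0],-1],[[0,0,0],[0,0,0],-1],[[0,0,0],[0,0,0],-1],[[0,0,0],[0,0,0],-1],[[0,0,0],[0,0,0],-1]]'
python3 - <<'E'
from h import *
im=cams.get_image('scene')[:,:,::-1]
c=blob((im.max(2)<70).astype(np.uint8)*255,308,170,328,232);print(cv2.approxPolyDP(c,2,True)[:,0].tolist())
v=im[262:292,380:406].astype(int);a=cv2.imread('pics/scene0.png')[262:292,380:406].astype(int)
print('vial diff scene',abs(v-a).mean().round(1))
print(ctrl.sense()['opening'])
ctrl.close_job()
E
```

```text
time_s: 21.6
ee_pos: [0.5398, -0.0344, 0.2425]
tcp_rot: [[-0.08, -0.002, 0.997], [-0.997, 0.001, -0.08], [-0.001, -1.0, -0.002]]
ft_force: [-8.0, 3.8, 5.4]
opening: 0.0084
time_s: 22.02
ee_pos: [0.5398, -0.0344, 0.2425]
tcp_rot: [[-0.08, -0.002, 0.997], [-0.997, 0.001, -0.08], [-0.001, -1.0, -0.002]]
ft_force: [-8.4, 5.1, 5.1]
opening: 0.0083
[[313, 170], [318, 219], [324, 215], [320, 170]]
vial diff scene 6.9
0.008684519297201872
the job is handed in; nothing more can be done
```

I ran the press tool along the strip from left end to right end, stood it back on its old spot and let go. I then raised the lid by its bar to about 45° and handed the job in at 22 s, still holding it.

**Pressing:** The force averaged 3.3 to 4.1 N above the carried weight wherever I stopped to measure it. That puts the foot about 7 to 10 mm into its 20 mm travel, never near the stop.

**Tool:** In the last top-camera check it stood where it was at the start. Its foot's centre had shifted by less than a pixel.

**Lid:** Over the last 0.8 s the arm pose, wrist force and lid image did not change.
- **Angle:** The arm's position gave 45.0° and the strip's corners gave 43 to 45.5°. A lid corner I picked by eye gave 40.6° (about 43° if it was the lower edge). These disagree by a few degrees, but all lie inside the allowed 39.3 to 50.7°.
- **Sideways load:** About 9 N remained on the bar, pushing away from the hinge. I left it because the grip was steady.

**Bystanders:** The vial's spot in the top view looked different, by a brightness comparison only. The vial was at its old place in the scene view, so I put the difference down to the arm or its shadow. The gallipot, tape and gauze changed little in the top view.

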